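# Sort the old parts and fit the splined pinion

## Task

Lay the worn gear from the bench in the tray that holds a gear, and the snap-off knife in the tray that holds a screwdriver. Then take the pinion out of its wooden block, turn it until its four splines mesh with the cross-shaped socket of the drive, slide it in and press it fully home against the ejector spring, so that its toothed wheel sits flush on the chuck. Finish while still gripping it and pressing it down (let go and the spring lifts it), and leave the other things on the bench where they are.

Things in the scene. Friction and masses are not known exactly. Their poses are not given: they have to be found in the camera images.
- old_gear: Worn steel gear lying flat on the bench: toothed wheel 56 mm across the teeth and 10 mm thick with a hub on top, a block 36 mm long (its x) and 24 mm wide (its y), 26 mm tall, with a dark bore; 36 mm tall in all, about 0.12 kg. Origin at the centre of the underside, z up. Grip the hub across its 24 mm.
- cutter: Yellow snap-off knife lying flat on the bench, 168 mm long (its x), 22 mm wide (its y), 16 mm thick, 0.08 kg. Origin at the centre of its underside; the solid handle runs from x -84 to +46 mm, 13 mm thick (it balances at x -19 mm, grip it there), the thin blade lies beyond.
- gear_tray: Low open plywood tray, fixed, 230 mm (x) by 120 mm (y), 22 mm tall, walls and floor 6 mm thick. Origin at the centre of its underside. A gear like the worn one is fixed in its +x end (centre at x +70, y +12 mm; 56 mm across), the rest is free. The two trays may stand either way round.
- tool_tray: The other plywood tray, same size and origin. A 200 mm screwdriver is fixed in it along x at y +34 mm (handle 27 mm thick); the part with y below +15 mm is free.
- pinion: Steel pinion upright in the block, 66 mm tall, about 0.15 kg. Origin at the stem's lower end, z up. Stem 26 mm long, four splines along +-x and +-y (cross 24 mm across, 8 mm thick, narrower in the lowest 6 mm); toothed wheel 58 mm across at z 26 to 38 mm; hub at z 38 to 66 mm, a block 36 (its x) by 24 mm (its y): grip it across the 24 mm. A quarter turn gives the same spline.
- pinion_seat (a point): Centre of the underside of the pinion's toothed wheel, 26 mm above the lower end of the stem.
- block: Fixed wooden block 76 x 76 x 32 mm with a round hole of 29 mm, 30 mm deep, in the middle of its top, in which the pinion's stem stands loosely with the wheel resting on the block. Origin at the centre of the underside.
- drive: Grey geared drive with a lying motor, fixed. Origin at the centre of the underside of its 150 x 124 mm foot; gearbox top 70 mm above the bench, the motor reaches 144 mm along +x and 80 mm up. The steel chuck, 62 mm across, stands upright over the origin from 70 to 108 mm.
- socket (a point): Centre of the mouth of the cross-shaped socket in the chuck's top face, 108 mm above the bench; z up, the two slots run along this frame's x and y (it turns with the chuck), each 10.5 mm wide and 28 mm long. The stem meets the spring ejector 18 mm down and is home 26 mm down, wheel on chuck.
- spindle (a joint): Turn of the chuck in rad, counter-clockwise from above; it stays where it stands (drag 0.4 Nm), at any angle at the start.
- ejector (a joint): How far the spring ejector in the socket is pressed down, in m: 0 free, 0.008 with the pinion home (about 8 N; 3.6 N at the start of its travel).
- tape_roll: Roll of masking tape lying flat, 104 mm across, 24 mm tall; bystander. Origin at the centre of the underside.
- small_tin: Small standing tin, 71 mm across and tall; bystander. Origin at the centre of the underside.
- sanding_block: Sanding block 64 x 102 x 26 mm; bystander.
- brush: Flat brush 246 mm long; bystander.
- wedge: Softwood wedge lying on the bench, 35 x 120 x 22 mm; bystander.
Mind the look-alikes: they are no part of the job. Of the things that look like the cutter, the larger one is meant.

How it is judged:
By the outcome, as a careful person would: the job done as asked, in the order asked, and still so for the second after the job is handed in, while the arm keeps its last pose, push and grip.
It also fails if it takes over 72 s, if anything falls off the work surface, if the arm or the gripper's body presses on something with over 40 N, if the wrist force passes 120 N, or if a joint passes its speed limit or range.

## Robot

A 6-joint arm with a two-finger parallel gripper is mounted at the origin on a cart in front of the work surface, level with it; the furniture and walls round the work are solid. World frame = base frame: x ahead of the robot, y to its left, z up, the work surface at z = 0. Lengths are in mm, angles in degrees, forces in N, time in s.
With the tool pointing down it reaches from about 300 to 850 mm from the base axis. Payload 4.2 kg.
Tool frame: the origin (TCP) lies at the very end of the fingers, on their centre line; the grasp point (between the pads) lies 19 mm behind it (env.grasp_offset is the distance from the TCP to the grasp point, in mm); z points along the fingers, y is the line along which they close (so a half turn about z gives the same grasp; the last joint's range is limited). The gripper opens to 91 mm and grips with 3 to 60 N. Pads are 32 mm wide; open, the fingers measure 118 mm over their backs; the gripper's body (76 mm by 178 mm) begins 60 mm behind the grasp point.
Start: joints at [-67.724, 18.312, 89.639, -0, 72.044, -1.146], TCP at [228.572, -527.634, 213.976] pointing down, gripper open.
Joint ranges: [-177.97, 177.97], [-48.28, 115.42], [12.27, 149.76], [-77.06, 257.06], [2.81, 150.46], [-146.56, 146.56]. Speed limits (degrees/s): [147.25, 147.25, 180, 180, 180, 180].

## Interface

Orientations are given as [roll, pitch, yaw] about the fixed x, y, z axes, in that order (R = Rz(yaw) Ry(pitch) Rx(roll)).
In Python, from workcell import env, eyes gives the robot as it stands.
- The arm moves only by the tool send_rows, never from a script. Its arguments are lists of equal length, an entry for each row: "grip": the opening, from -1 (shut) to 1 (fully open), so that 0 is half open; "xyz": the shift along the world's x, y, z in m, a list of three; "yaw": the turn about the world's z in degrees. A call has 1 to 8 rows; each row is the pose to reach, as a shift and turn from the pose commanded when the call began; what a row does not reach only later rows make up. A row lasts 1/12 s, in which the tool goes at most 41.7 mm and 7.16 degrees, less where a joint would pass 70% of its speed; a pose out of reach is approached as far as the arm can. A call with a gripper value outside its range is refused whole. The fingers move at their own pace and stop on an object; "grip_force" is the grip in N (left out, the last holds). Time passes only in rows, so rows that repeat a pose let the fingers close. It gives the time, the measured TCP pose, the force, the opening and the grip force at its end, in the units of the state.
- env.state(): the state, without advancing time (a new reading comes with each control period).
- eyes.grab_frame(name): name is "side" or "top"; returns a dict with "frame" (384x512x3 uint8, red, green, blue), "fx", "fy", "cx", "cy" (pixels), "pose" (4x4, takes a point from camera to world coordinates). Camera axes: x right, y down, z forward; pixel columns grow to the right and rows downward; lengths in mm; the calibration is good to about 2 mm. A picture is of the moment at which its call begins. There is no depth.
- env.job_done(): hands the job in; it is judged then, once.
The state is a dict: "time_s": time; "qpos": joint angles; "qvel": joint speeds; "effort": joint torques, N m; "ee_pos": TCP position; "ee_rot": TCP orientation; "force": force on the tool from outside, world axes, zero at the start; "torque": the same for the moment, N m; "gripper_width": finger opening in mm; "gripper_force": force on a finger pad.
Only numpy, scipy, OpenCV 4.12 (cv2) and the standard library are available. Lean on these libraries where they do the work, as an engineer would, in place of code of your own. Each camera call takes 0.05 s, during which the arm holds its last target. There are 200 camera calls.

## Working session

There is one attempt and no reset: what is moved stays moved. The work goes in short steps, Python scripts to look and compute and a tool call to move; the robot and the scene stay as the last step left them, time stands still between calls to the robot, and variables do not carry over. Pictures are saved under pics/ and viewed, at most 10 in all, crops included, and the job is handed in when it is done.

Besides the shell and the picture viewer there is one more tool, called after "Emit:" by a JSON object that holds its "fn" and its "kwargs", one argument or row to a line. send_rows: Moves the arm, as the interface text tells. Its arguments: {"type":"object","properties":{"grip":{"type":"array"},"xyz":{"type":"array"},"yaw":{"type":"array"},"grip_force":{"type":"number"}},"required":["grip","xyz","yaw"]}

```bash
ls; mkdir -p pics
python3 - <<'E'
from workcell import env, eyes
import cv2, numpy as np
for n in("top","side"):
    f=eyes.grab_frame(n); np.savez(f"pics/{n}0.npz",**{k:f[k] for k in f})
    print(n,f["fx"],f["fy"],f["cx"],f["cy"],np.round(f["pose"],3).tolist())
    cv2.imwrite(f"pics/{n}0.png",cv2.resize(f["frame"][:,:,::-1],(800,600),interpolation=cv2.INTER_CUBIC))
s=env.state();print(s)
E
```

```text
pics
top 395.4849579981156 395.4849579981156 251.68622693122438 187.24150760512643 [[0.001, -0.989, 0.151, 315.69], [-0.999, -0.006, -0.036, 6.621], [0.037, -0.151, -0.988, 1645.804], [0.0, 0.0, 0.0, 1.0]]
side 471.0765282227737 471.0765282227737 253.8714720550694 186.9588677602278 [[-0.489, -0.774, 0.401, -19.069], [-0.872, 0.438, -0.217, 291.256], [-0.008, -0.456, -0.89, 1399.578], [0.0, 0.0, 0.0, 1.0]]
{'time_s': 0.1, 'qpos': array([-6.77220994e+01,  1.83476925e+01,  8.96996470e+01,  2.71799722e-04,
        7.20450350e+01, -1.14523789e+00]), 'qvel': array([ 0.06650398, -0.03289868, -0.16452108, -0.07642405, -0.04929308,
       -0.02484044]), 'effort': array([ 5.74580499e-04, -4.13332093e+01, -2.32509810e+01,  7.29980925e-02,
        4.21601871e-02, -7.44104614e-05]), 'ee_pos': array([ 228.40676712, -527.18660995,  213.20566382]), 'ee_rot': array([-1.79907649e+02, -2.10464955e-03,  2.34230528e+01]), 'force': array([ 0.35210596, -0.16838036, -0.66455409]), 'torque': array([ 0.02902489, -0.01954889, -0.00153339]), 'gripper_force': 0.0, 'gripper_width': 91.22707681611784}
```

View pics/top0.png

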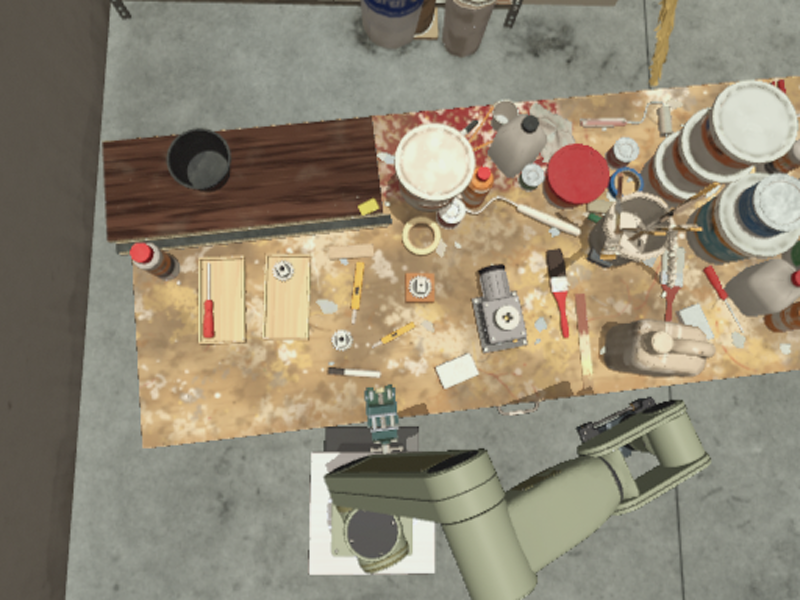

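View pics/side0.png

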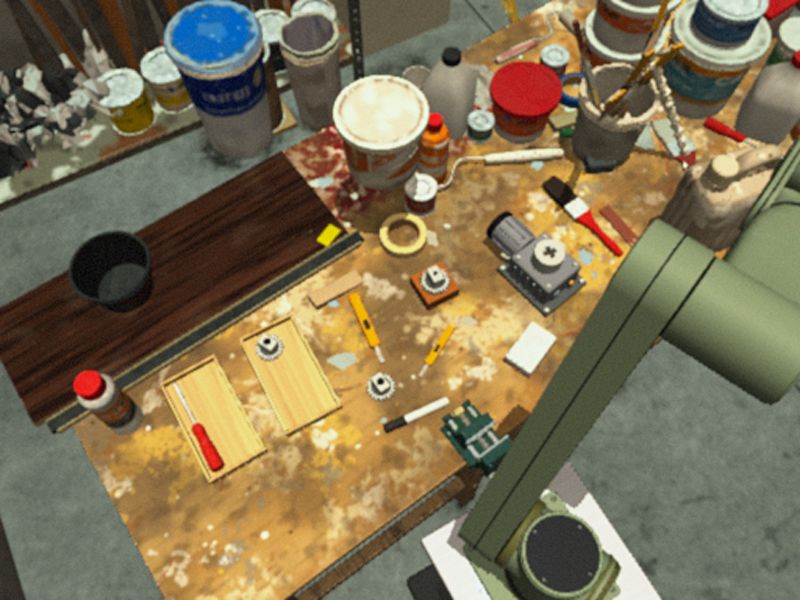

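```bash
cat > h.py <<'E'
import numpy as np, cv2
from workcell import env, eyes
def grab(n,save=None):
    f=eyes.grab_frame(n)
    if save: np.savez(f"pics/{save}.npz",**f)
    return f
def load(p): return dict(np.load(f"pics/{p}.npz"))
def ray(f,u,v):
    P=f["pose"]; d=P[:3,:3]@np.array([(u-f["cx"])/f["fx"],(v-f["cy"])/f["fy"],1.]); return P[:3,3],d/np.linalg.norm(d)
def plane(f,u,v,z):
    o,d=ray(f,u,v); return o+d*(z-o[2])/d[2]
def proj(f,p):
    P=f["pose"]; c=P[:3,:3].T@(np.asarray(p,float)-P[:3,3]); return np.array([f["cx"]+f["fx"]*c[0]/c[2],f["cy"]+f["fy"]*c[1]/c[2]])
def tri(f,a,g,b):
    o1,d1=ray(f,*a);o2,d2=ray(g,*b)
    s=np.linalg.lstsq(np.c_[d1,-d2],o2-o1,rcond=None)[0]
    p,q=o1+s[0]*d1,o2+s[1]*d2; return (p+q)/2,np.linalg.norm(p-q)
def crop(f,x0,y0,x1,y1,s):
    im=cv2.resize(np.ascontiguousarray(f["frame"][y0:y1,x0:x1,::-1]),None,fx=s,fy=s,interpolation=cv2.INTER_CUBIC)
    for x in range(-(-x0//10)*10,x1,10):
        cv2.line(im,(int((x-x0+.5)*s),0),(int((x-x0+.5)*s),8 if x%50 else 18),(255,0,255),1)
        if x%50==0: cv2.putText(im,str(x),(int((x-x0)*s)+4,18),0,.4,(255,0,255),1)
    for y in range(-(-y0//10)*10,y1,10):
        cv2.line(im,(0,int((y-y0+.5)*s)),(8 if y%50 else 18,int((y-y0+.5)*s)),(255,0,255),1)
        if y%50==0: cv2.putText(im,str(y),(20,int((y-y0)*s)+4),0,.4,(255,0,255),1)
    return im
E
python3 - <<'E'
from h import *
t,s=load("top0"),load("side0")
cv2.imwrite("pics/c1.png",np.vstack([crop(t,120,155,340,230,3.6)[:270,:790],np.zeros((4,790,3),np.uint8),crop(s,200,130,390,220,3.6)[:,:684][:320] if 0 else cv2.copyMakeBorder(crop(s,190,130,380,250,2.6),0,0,0,790-494,cv2.BORDER_CONSTANT)]))
for n,f in(("top",t),("side",s)):
    hsv=cv2.cvtColor(f["frame"],cv2.COLOR_RGB2HSV)
    m=cv2.inRange(hsv,(17,190,130),(30,255,255))
    k,l,st,c=cv2.connectedComponentsWithStats(m)
    for i in range(1,k):
        if st[i,4]>15:
            pts=np.argwhere(l==i)[:,::-1].astype(np.float32); (cx,cy),wh,a=cv2.minAreaRect(pts)
            vy=cv2.fitLine(pts,cv2.DIST_L2,0,.01,.01).ravel()
            p=plane(f,cx,cy,10); b=cv2.boxPoints(((cx,cy),wh,a)); W=[np.round(plane(f,*q,10)[:2]).tolist() for q in b]
            print(n,i,st[i,4],np.round([cx,cy],1),np.round(wh,1),np.round(p),W)
E
```

```text
side 1 48 [327.4   6.3] [13.3  4.4] [1187. -720.   10.] [[1224.0, -725.0], [1221.0, -744.0], [1152.0, -716.0], [1154.0, -697.0]]
side 3 16 [422.5   9.3] [ 2.4 11.7] [  980. -1048.    10.] [[967.0, -1018.0], [1002.0, -1075.0], [992.0, -1078.0], [958.0, -1022.0]]
side 8 17 [396.   60.5] [ 2.1 10.6] [ 814. -788.   10.] [[810.0, -764.0], [826.0, -812.0], [817.0, -812.0], [801.0, -765.0]]
side 10 122 [209.8 150.3] [ 8.5 14.8] [806.  15.  10.] [[812.0, 44.0], [833.0, -7.0], [800.0, -14.0], [781.0, 37.0]]
side 12 244 [232.6 204.1] [36.7  7.1] [586.  43.  10.] [[653.0, 48.0], [652.0, 24.0], [522.0, 39.0], [523.0, 62.0]]
side 13 136 [281.  220.5] [ 5.5 28. ] [459. -64.  10.] [[445.0, -19.0], [490.0, -103.0], [474.0, -111.0], [429.0, -26.0]]
```

View pics/c1.png

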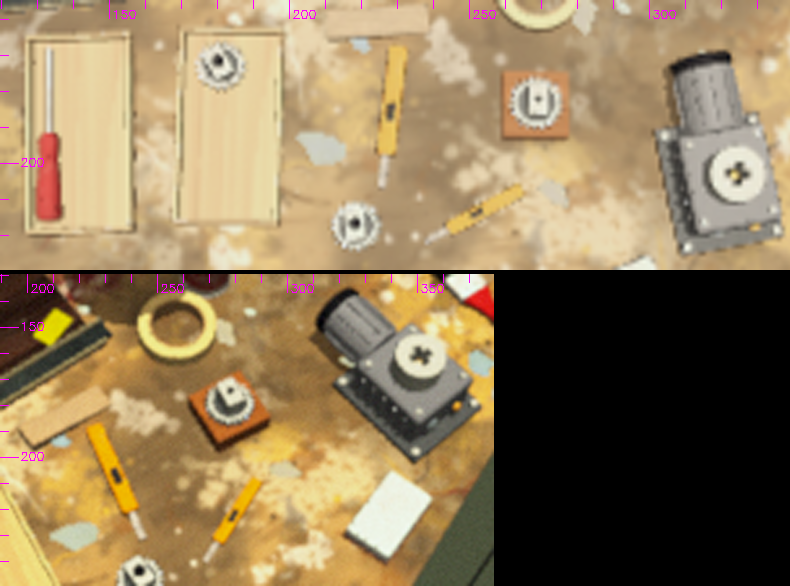

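Run:
```python
from h import *
t,s=load("top0"),load("side0")
C={"gear":((218,217),(243,246)),"pin":((269,184),(278,178)),"chuck":((324,203),(352,162)),"tgear":((182,173),(172,221))}
rows=[[],[]]
for n,(a,b) in C.items():
    for i,(f,(u,v)) in enumerate(((t,a),(s,b))):
        r=13
        hsv=cv2.cvtColor(f["frame"],cv2.COLOR_RGB2HSV)
        m=((hsv[...,1]<70)&(hsv[...,2]>105)).astype(np.uint8)
        w=np.zeros_like(m); w[v-r:v+r+1,u-r:u+r+1]=m[v-r:v+r+1,u-r:u+r+1]
        cs,_=cv2.findContours(w,cv2.RETR_EXTERNAL,cv2.CHAIN_APPROX_NONE); c=max(cs,key=cv2.contourArea)
        h=cv2.convexHull(c); e=cv2.fitEllipse(h) if len(h)>4 else None
        print(n,i,np.round(e[0],2),np.round(e[1],1))
        rows[i].append(cv2.copyMakeBorder(crop(f,u-r,v-r,u+r+1,v+r+1,7.2),2,2,2,2,cv2.BORDER_CONSTANT)[:196,:196])
cv2.imwrite("pics/c2.png",np.vstack([np.hstack(r) for r in rows]))
```

```text
gear 0 [218.42 217.26] [13.4 13.9]
gear 1 [243.66 247.01] [17.2 18. ]
pin 0 [268.37 183.13] [14.  14.2]
pin 1 [277.82 178.79] [16.7 18. ]
chuck 0 [323.14 206.27] [24.5 55.3]
chuck 1 [350.42 165.86] [28.2 42.7]
tgear 0 [180.94 172.6 ] [13.3 14.2]
tgear 1 [171.97 221.63] [16.3 17.1]
```

View pics/c2.png

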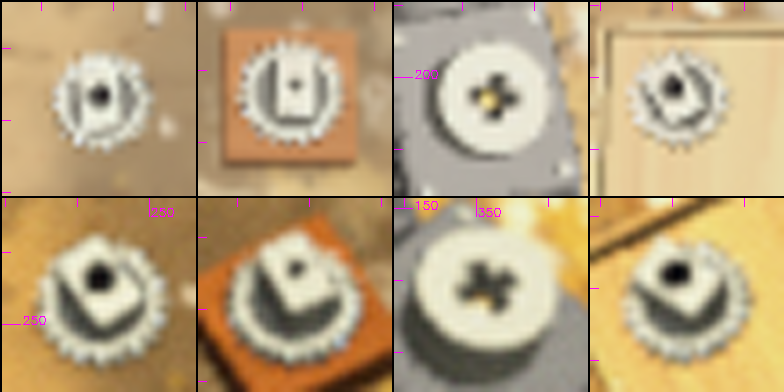

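Run:
```python
from h import *
t,s=load("top0"),load("side0")
def up(f,u,v,r=13,k=8):
    x0,y0=int(u)-r,int(v)-r
    im=cv2.resize(f["frame"][y0:y0+2*r,x0:x0+2*r],None,fx=k,fy=k,interpolation=cv2.INTER_CUBIC)
    return im,lambda p:(np.asarray(p,float)+.5)/k-.5+[x0,y0]
# chuck
cc={}
for n,f,(u,v) in(("t",t,(326,203)),("s",s,(352,162))):
    im,to=up(f,u,v); g=im.min(2)
    m=(g>170).astype(np.uint8); cs,_=cv2.findContours(m,0,1); c=max(cs,key=cv2.contourArea); e=cv2.fitEllipse(cv2.convexHull(c))
    p=to(e[0]); P=plane(f,*p,108); cc[n]=p
    print("chuck",n,p,np.array(e[1])/8,np.round(P,1))
    gr=cv2.cvtColor(im,cv2.COLOR_RGB2GRAY).astype(float)
    ys,xs=np.mgrid[:g.shape[0],:g.shape[1]]; q=to(np.c_[xs.ravel(),ys.ravel()])
    Q=np.array([plane(f,*z,108)[:2] for z in q])-P[:2]; rr=np.hypot(*Q.T); th=np.arctan2(Q[:,1],Q[:,0])
    for thr in(120,150,180):
        w=np.clip(thr-gr.ravel(),0,None)*(rr<18)
        if n=="t": w=np.clip(thr-im[...,2].ravel().astype(float),0,None)*(rr<18)
        c0=(w[:,None]*Q).sum(0)/w.sum(); D=Q-c0; r2=np.hypot(*D.T);t2=np.arctan2(D[:,1],D[:,0])
        M=(w*r2**2*np.exp(4j*t2)*(r2>5)).sum(); print("  cross",thr,np.round(c0,1),np.degrees(np.angle(M))/4, abs(M)/(w*r2**2*(r2>5)).sum())
print("tri chuck",tri(t,cc["t"],s,cc["s"]))
# wheels & hubs
for n,a,b,zw,zh in(("gear",(218,217),(243,246),10,36),("pin",(269,184),(278,178),44,72),("tgear",(182,173),(172,221),16,42)):
    for nm,f,(u,v) in(("t",t,a),("s",s,b)):
        im,to=up(f,u,v); g=im.min(2)
        for thr in(150,175,195):
            m=(g>thr).astype(np.uint8); m=cv2.morphologyEx(m,cv2.MORPH_OPEN,np.ones((9,9)))
            k,l,st,ce=cv2.connectedComponentsWithStats(m)
            best=max(range(1,k),key=lambda i:st[i,4]*(np.hypot(*(ce[i]-104))<50)) if k>1 else 0
            cs,_=cv2.findContours((l==best).astype(np.uint8),0,1); R=cv2.minAreaRect(cs[0]); B=np.array([plane(f,*to(q),zh)[:2] for q in cv2.boxPoints(R)])
            e1,e2=B[1]-B[0],B[2]-B[1]; L=e1 if np.hypot(*e1)>np.hypot(*e2) else e2
            print(n,nm,thr,"hub c",np.round(B.mean(0),1),"sz",np.round([np.hypot(*e1),np.hypot(*e2)],1),"long ang",round(np.degrees(np.arctan2(L[1],L[0]))%180,1))
        # wheel
```

```text
chuck t [325.155653   202.31501007] [16.29326248 16.81194305] [ 492.6 -339.4  108. ]
  cross 120 [-1.5  1.8] -6.261741534848662 0.663484989359514
  cross 150 [-1.5  2.1] -6.534587064854275 0.5545245780834336
  cross 180 [-1.6  2.3] -6.657396150796236 0.4517195892967207
chuck s [352.05603123 158.87524128] [19.41338348 20.7929306 ] [ 496.8 -343.9  108. ]
  cross 120 [-4.9  5.4] -6.291809357326886 0.6087218531979286
  cross 150 [-4.9  5.3] -6.654382102957604 0.5135346747882574
  cross 180 [-4.7  5.2] -6.969620631987774 0.42291755960564786
tri chuck (array([ 490.63187881, -336.06047937,  123.64191763]), np.float64(0.37893525344716994))
gear t 150 hub c [438.3  82.9] sz [54.3 54.4] long ang 0.6
gear t 175 hub c [454.3  82.9] sz [40.6 18.3] long ang 90.2
gear t 195 hub c [454.3  84.9] sz [22.3 15.3] long ang 90.2
gear s 150 hub c [433.1  86.3] sz [52.  54.4] long ang 150.8
gear s 175 hub c [430.4  82.3] sz [22.  13.1] long ang 90.5
gear s 195 hub c [429.7  82.2] sz [20.   9.9] long ang 88.5
pin t 150 hub c [ 573.7 -119.3] sz [54.8 55.8] long ang 179.5
pin t 175 hub c [ 580.3 -122.3] sz [23.4 38.5] long ang 179.6
pin t 195 hub c [ 589.3 -121.9] sz [18.3 15.4] long ang 90.4
pin s 150 hub c [ 565.6 -114.7] sz [55.  58.1] long ang 12.0
pin s 175 hub c [ 579.7 -125.2] sz [26.3 33.5] long ang 176.1
pin s 195 hub c [ 570.2 -122.2] sz [18.8 11.5] long ang 89.8
tgear t 150 hub c [609.6 230.5] sz [95.6 86. ] long ang 90.5
tgear t 175 hub c [633.9 250.4] sz [26.9 18.1] long ang 129.8
tgear t 195 hub c [614.2 236.7] sz [20.1 11.2] long ang 120.8
tgear s 150 hub c [613.5 241.9] sz [53.4 55.5] long ang 32.2
tgear s 175 hub c [618.9 233.4] sz [30.4 14.7] long ang 130.8
tgear s 195 hub c [615.6 236.1] sz [19.8  9. ] long ang 122.0
```

Run:
```python
from h import *
t,s=load("top0"),load("side0")
for n,cs in(("tool",[(127.3,164.5),(155.9,164),(128.1,219.2),(157.3,218.7)]),("gearT",[(170.6,162.6),(198.7,164),(168.1,216.8),(197.6,217.8)])):
    W=np.array([plane(t,*c,22)[:2] for c in cs]); print(n,np.round(W).tolist(),"c",np.round(W.mean(0)),"L",np.hypot(*(W[0]-W[2])),np.hypot(*(W[1]-W[3])),"w",np.hypot(*(W[0]-W[1])),"ang",np.degrees(np.arctan2(*((W[0]+W[1]-W[2]-W[3])[::-1]))))
for n,a,b,z in(("gear",(218.42,217.26),(243.66,247.01),10),("pin",(268.37,183.13),(277.82,178.79),44),("tgear",(180.94,172.6),(171.97,221.63),16)):
    print(n,np.round(plane(t,*a,z)),np.round(plane(s,*b,z)),np.round(tri(t,a,s,b)[0]))
# red screwdriver handle
for n,f in(("top",t),("side",s)):
    hsv=cv2.cvtColor(f["frame"],cv2.COLOR_RGB2HSV); m=((hsv[...,0]<8)|(hsv[...,0]>172))&(hsv[...,1]>130)&(hsv[...,2]>120)
    b=(120,190,150,220) if n=="top" else (110,260,150,310)
    p=np.argwhere(m[b[1]:b[3],b[0]:b[2]])[:,::-1].astype(float)+[b[0],b[1]]; print(n,len(p),np.round(plane(f,*p.mean(0),20)))
hsv=cv2.cvtColor(t["frame"],cv2.COLOR_RGB2HSV); m=cv2.inRange(hsv,(14,110,140),(28,255,255))[165:202,222:235]
p=np.argwhere(m)[:,::-1].astype(np.float32)+np.float32([222,165]); R=cv2.minAreaRect(p); print("knife",len(p),[np.round(plane(t,*q,13)[:2]).tolist() for q in cv2.boxPoints(R)])
A=[]
for f,(u,v) in((t,(218,217)),(s,(243,246))):
    c=f["frame"][v-10:v+11,u-10:u+11,::-1]; A.append(cv2.resize(c,None,fx=18,fy=18,interpolation=cv2.INTER_LANCZOS4))
cv2.imwrite("pics/c3.png",np.hstack(A))
```

```text
tool [[656.0, 463.0], [659.0, 346.0], [430.0, 449.0], [432.0, 332.0]] c [544. 397.] L 226.91456120846237 227.61053793930304 w 117.50226360386452 ang 3.534480962304704
gearT [[666.0, 285.0], [661.0, 168.0], [440.0, 288.0], [436.0, 168.0]] c [551. 227.] L 225.77440671997476 224.46321081078096 w 116.73739806971669 ang -0.36545486371487845
gear [440.  84.  10.] [440.  83.  10.] [439.  83.  13.]
pin [ 578. -121.   44.] [ 579. -122.   44.] [ 577. -120.   49.]
tgear [625. 242.  16.] [625. 241.  16.] [625. 242.  17.]
top 140 [490. 432.  20.]
side 235 [492. 432.  20.]
knife 193 [[507.0, 71.0], [659.0, 59.0], [656.0, 24.0], [504.0, 36.0]]
```

View pics/c3.png

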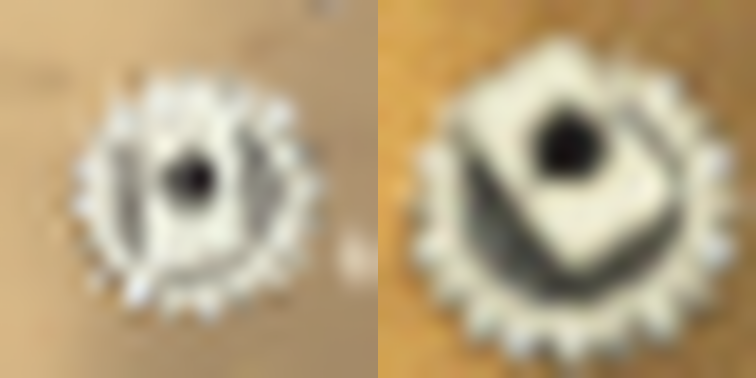

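Run:
```python
from h import *
s=load("side0")
W=np.array([plane(s,233-.5+(x-378)/18,236-.5+y/18,36)[:2] for x,y in((455,125),(570,270),(660,190),(560,40))])
print(np.round(W,1).tolist(),W.mean(0)); 
for i in range(4):
    d=W[(i+1)%4]-W[i]; print(np.hypot(*d),np.degrees(np.arctan2(d[1],d[0])))
s=env.state(); print(s["ee_pos"],s["ee_rot"],s["time_s"])
```

```text
[[454.3, 97.8], [421.9, 93.2], [426.9, 73.0], [459.1, 74.8]] [440.57088288  84.67516507]
32.751278062640395 -171.92623994052474
20.77934178484016 -76.0491131637916
32.200120607812195 3.162962209354941
23.471950945847585 101.63593657145434
[ 228.40676712 -527.18660995  213.20566382] [-1.79907649e+02 -2.10464955e-03  2.34230528e+01] 0.1
```

Emit:
{"fn": "send_rows", "kwargs": {
  "xyz": [
    [0.2114,0.6116,-0.064],
    [0.2114,0.6116,-0.064],
    [0.2114,0.6116,-0.064],
    [0.2114,0.6116,-0.064],
    [0.2114,0.6116,-0.064],
    [0.2114,0.6116,-0.064],
    [0.2114,0.6116,-0.064],
    [0.2114,0.6116,-0.064]
  ],
  "yaw": [-16.4,-16.4,-16.4,-16.4,-16.4,-16.4,-16.4,-16.4],
  "grip": [0.2,0.2,0.2,0.2,0.2,0.2,0.2,0.2],
  "grip_force": 25
}}

```text
time_s: 0.77
ee_pos: [336.8, -212.1, 180.9]
ee_rot: [-180.0, 0.0, 7.0]
force: [1.7, 0.6, 0.5]
gripper_width: 54.8
gripper_force: 0.0
```

Emit:
{"fn": "send_rows", "kwargs": {
  "xyz": [
    [0.103,0.2975,-0.031],
    [0.103,0.2975,-0.031],
    [0.103,0.2975,-0.031],
    [0.103,0.2975,-0.031],
    [0.103,0.2975,-0.031],
    [0.103,0.2975,-0.031],
    [0.103,0.2975,-0.031],
    [0.103,0.2975,-0.031]
  ],
  "yaw": [0,0,0,0,0,0,0,0],
  "grip": [0.2,0.2,0.2,0.2,0.2,0.2,0.2,0.2]
}}

```text
time_s: 1.43
ee_pos: [440.5, 86.9, 149.7]
ee_rot: [-180.0, -0.0, 7.2]
force: [0.8, -0.4, 0.5]
gripper_width: 54.8
gripper_force: 0.0
```

```bash
python3 -c "
from h import *
s=env.state();print(s['ee_pos'],s['ee_rot'],s['force'])"
```

```text
[440.53107931  86.90343515 149.66737192] [-1.79950097e+02 -1.19325148e-02  7.16226871e+00] [ 0.78377949 -0.38638102  0.47388341]
```

Emit:
{"fn": "send_rows", "kwargs": {
  "xyz": [
    [0,0,-0.04],
    [0,0,-0.08],
    [0,0,-0.11],
    [0,0,-0.125],
    [0,0,-0.125],
    [0,0,-0.125]
  ],
  "yaw": [0,0,0,0,0,0],
  "grip": [0.2,0.2,0.2,0.2,0.2,0.2]
}}

```text
time_s: 1.93
ee_pos: [439.5, 83.3, 24.7]
ee_rot: [180.0, 0.1, 7.0]
force: [-1.2, 0.0, 0.9]
gripper_width: 54.8
gripper_force: 0.0
```

Emit:
{"fn": "send_rows", "kwargs": {
  "xyz": [
    [0,0,-0.006],
    [0,0,-0.011],
    [0,0,-0.011],
    [0,0,-0.011],
    [0,0,-0.011],
    [0,0,-0.011],
    [0,0,-0.011],
    [0,0,-0.011]
  ],
  "yaw": [0,0,0,0,0,0,0,0],
  "grip": [0.2,0.2,0.2,-1,-1,-1,-1,-1]
}}

```text
time_s: 2.6
ee_pos: [440.1, 83.4, 14.4]
ee_rot: [180.0, -0.0, 7.0]
force: [0.0, -2.1, 0.3]
gripper_width: 24.3
gripper_force: 0.4
```

Emit:
{"fn": "send_rows", "kwargs": {
  "xyz": [
    [0,0,0],
    [0,0,0],
    [0,0,0.02],
    [0,0,0.05],
    [0,0,0.08],
    [0,0,0.08],
    [0,0,0.08]
  ],
  "yaw": [0,0,0,0,0,0,0],
  "grip": [-1,-1,-1,-1,-1,-1,-1]
}}

```text
time_s: 3.18
ee_pos: [440.8, 83.6, 95.3]
ee_rot: [-180.0, -0.2, 7.0]
force: [0.5, -0.5, -1.8]
gripper_width: 24.0
gripper_force: 25.0
```

Emit:
{"fn": "send_rows", "kwargs": {
  "xyz": [
    [0.0355,0.072,0],
    [0.071,0.1435,0],
    [0.071,0.1435,0],
    [0.071,0.1435,0],
    [0.071,0.1435,-0.02],
    [0.071,0.1435,-0.05],
    [0.071,0.1435,-0.06],
    [0.071,0.1435,-0.06]
  ],
  "yaw": [-3,-7,-7,-7,-7,-7,-7,-7],
  "grip": [-1,-1,-1,-1,-1,-1,-1,-1]
}}

```text
time_s: 3.85
ee_pos: [507.3, 225.4, 29.8]
ee_rot: [179.8, 0.6, 0.0]
force: [-1.1, -0.0, -1.2]
gripper_width: 24.0
gripper_force: 25.0
```

Emit:
{"fn": "send_rows", "kwargs": {
  "xyz": [
    [0,0,0],
    [0,0,0],
    [0,0,0]
  ],
  "yaw": [0,0,0],
  "grip": [-1,-1,-1]
}}

```text
time_s: 4.1
ee_pos: [511.9, 226.9, 35.5]
ee_rot: [-179.9, -0.1, -0.0]
force: [0.3, -0.3, -0.3]
gripper_width: 23.8
gripper_force: 25.0
```

Run:
```python
from h import *
s=env.state();print(s['ee_pos'],s['ee_rot'],s['force'])
f=grab("top","top1");g=grab("side","side1")
A=cv2.copyMakeBorder(crop(f,120,155,260,230,5),0,4,0,0,cv2.BORDER_CONSTANT); B=crop(g,120,180,260,225,5)
cv2.imwrite("pics/c4.png",np.vstack([A,B])[:600])
```

```text
[511.87223725 226.92014485  35.49161167] [-1.79946787e+02 -1.37128169e-01 -1.22805156e-02] [ 0.34865717 -0.253572   -0.25461836]
```

View pics/c4.png

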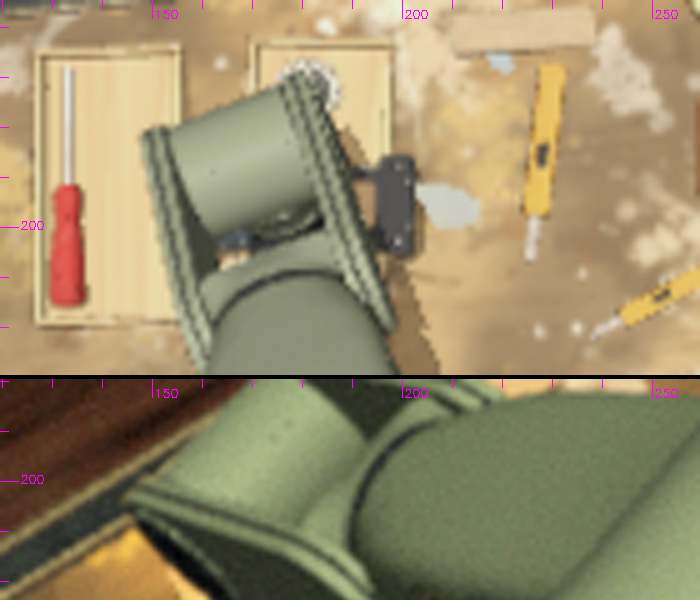

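Emit:
{"fn": "send_rows", "kwargs": {
  "xyz": [
    [0,0,-0.007],
    [0,0,-0.0135],
    [0,0,-0.0135],
    [0,0,-0.0135],
    [0,0,-0.0135],
    [0,0,-0.0135],
    [0,0,-0.0135],
    [0,0,-0.0135]
  ],
  "yaw": [0,0,0,0,0,0,0,0],
  "grip": [-1,-1,-1,-1,0,0,0,0]
}}

```text
time_s: 4.87
ee_pos: [511.0, 226.9, 20.7]
ee_rot: [180.0, -0.0, 0.0]
force: [-0.2, -0.9, 0.5]
gripper_width: 44.8
gripper_force: 0.0
```

Emit:
{"fn": "send_rows", "kwargs": {
  "xyz": [
    [0,0,0.03],
    [0,0,0.07],
    [0,0,0.1],
    [0.04,-0.09,0.1],
    [0.076,-0.183,0.1],
    [0.076,-0.183,0.1],
    [0.076,-0.183,0.1],
    [0.076,-0.183,0.1]
  ],
  "yaw": [0,0,0,-3,-6,-6,-6,-6],
  "grip": [0,0,0,0,0,0,0,0]
}}

```text
time_s: 5.53
ee_pos: [587.8, 41.1, 121.0]
ee_rot: [180.0, -0.1, -6.0]
force: [0.4, 0.6, -0.4]
gripper_width: 45.6
gripper_force: 0.0
```

Emit:
{"fn": "send_rows", "kwargs": {
  "xyz": [
    [0,0,0],
    [0,0,0],
    [0,0,-0.04],
    [0,0,-0.08],
    [0,0,-0.08],
    [0,0,-0.08]
  ],
  "yaw": [0,0,0,0,0,0],
  "grip": [0,0,0,0,0,0]
}}

```text
time_s: 6.03
ee_pos: [584.9, 45.0, 39.3]
ee_rot: [180.0, 0.3, -5.9]
force: [0.8, -0.5, 0.3]
gripper_width: 45.5
gripper_force: 0.0
```

Emit:
{"fn": "send_rows", "kwargs": {
  "xyz": [
    [0,0,-0.02],
    [0,0,-0.037],
    [0,0,-0.037],
    [0,0,-0.037],
    [0,0,-0.037],
    [0,0,-0.037],
    [0,0,-0.037],
    [0,0,-0.037]
  ],
  "yaw": [0,0,0,0,0,0,0,0],
  "grip": [0,0,0,-1,-1,-1,-1,-1]
}}

```text
time_s: 6.7
ee_pos: [588.0, 44.0, 5.3]
ee_rot: [-180.0, -0.2, -6.0]
force: [-1.6, -0.3, 6.9]
gripper_width: 21.6
gripper_force: 25.0
```

Emit:
{"fn": "send_rows", "kwargs": {
  "xyz": [
    [0,0,0],
    [0,0,0],
    [0,0,0.02],
    [0,0,0.05],
    [0,0,0.09],
    [0,0,0.09],
    [0,0,0.09]
  ],
  "yaw": [0,0,0,0,0,0,0],
  "grip": [-1,-1,-1,-1,-1,-1,-1]
}}

```text
time_s: 7.28
ee_pos: [588.7, 44.0, 96.4]
ee_rot: [-179.9, -0.3, -6.0]
force: [-0.3, -0.3, -1.6]
gripper_width: 21.8
gripper_force: 25.0
```

Run:
```python
from h import *
s=env.state();print(s['ee_pos'],s['ee_rot'],s['force'],s["qpos"])
f=grab("top","top2");g=grab("side","side2")
A=cv2.copyMakeBorder(crop(f,120,155,260,230,5),0,4,0,0,cv2.BORDER_CONSTANT); B=cv2.copyMakeBorder(crop(g,80,200,260,270,3),0,0,0,160,cv2.BORDER_CONSTANT)
cv2.imwrite("pics/c5.png",np.vstack([A,B])[:600])
```

```text
[588.6826058   43.95058982  96.4284388 ] [-179.94633999   -0.33891358   -5.98774748] [-0.30897776 -0.25993671 -1.61499007] [ 3.15398484e+00  2.49523991e+01  9.74576352e+01 -1.03076623e-03
  5.72468316e+01  9.91421287e+01]
```

View pics/c5.png

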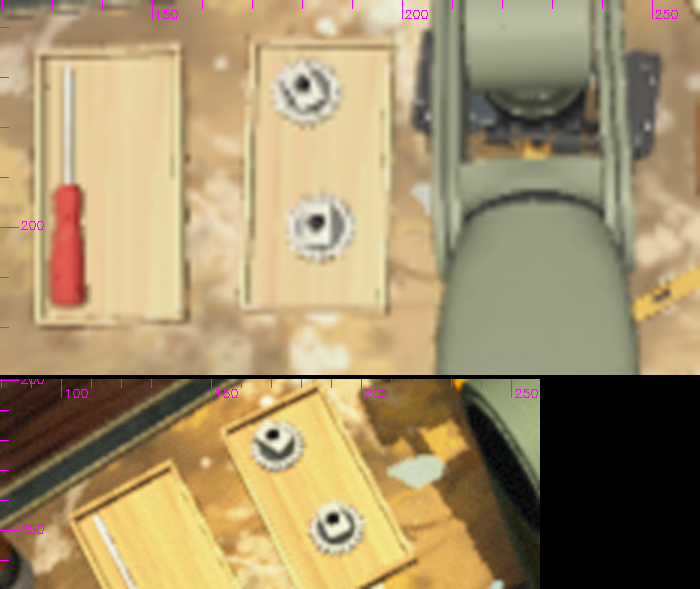

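Emit:
{"fn": "send_rows", "kwargs": {
  "xyz": [
    [-0.003,0.04,0],
    [-0.006,0.08,0],
    [-0.009,0.12,0],
    [-0.011,0.16,0],
    [-0.014,0.2,0],
    [-0.017,0.24,0],
    [-0.019,0.28,0],
    [-0.022,0.32,0]
  ],
  "yaw": [1.5,3,4.5,6,7.5,9,9.5,9.5],
  "grip": [-1,-1,-1,-1,-1,-1,-1,-1]
}}

```text
time_s: 8.05
ee_pos: [563.4, 365.1, 91.3]
ee_rot: [179.9, 0.2, 3.5]
force: [0.1, 0.3, -0.2]
gripper_width: 21.5
gripper_force: 25.0
```

Emit:
{"fn": "send_rows", "kwargs": {
  "xyz": [
    [-0.001,0.013,0],
    [-0.001,0.013,0],
    [-0.001,0.013,0],
    [-0.001,0.013,-0.02],
    [-0.001,0.013,-0.045],
    [-0.001,0.013,-0.06],
    [-0.001,0.013,-0.06],
    [-0.001,0.013,-0.06]
  ],
  "yaw": [0,0,0,0,0,0,0,0],
  "grip": [-1,-1,-1,-1,-1,-1,-1,-1]
}}

```text
time_s: 8.72
ee_pos: [563.6, 374.5, 32.6]
ee_rot: [179.9, 0.2, 3.4]
force: [-0.1, 0.1, -0.2]
gripper_width: 21.9
gripper_force: 25.0
```

Emit:
{"fn": "send_rows", "kwargs": {
  "xyz": [
    [0,0.002,-0.01],
    [0,0.002,-0.018],
    [0,0.002,-0.021],
    [0,0.002,-0.021],
    [0,0.002,-0.021]
  ],
  "yaw": [0,0,0,0,0],
  "grip": [-1,-1,-1,-1,-1]
}}

```text
time_s: 9.13
ee_pos: [564.0, 378.9, 12.7]
ee_rot: [180.0, -0.0, 3.5]
force: [0.1, 0.5, -1.1]
gripper_width: 22.0
gripper_force: 25.0
```

Emit:
{"fn": "send_rows", "kwargs": {
  "xyz": [
    [0,0,0],
    [0,0,0],
    [0,0,0],
    [0,0,0.03],
    [0,0,0.07],
    [0,0,0.11],
    [0,0,0.137]
  ],
  "yaw": [0,0,0,0,0,0,0],
  "grip": [-0.3,-0.3,-0.3,-0.3,-0.3,-0.3,-0.3]
}}

```text
time_s: 9.72
ee_pos: [565.1, 379.7, 154.2]
ee_rot: [-179.9, -0.3, 3.5]
force: [0.4, 0.2, 1.2]
gripper_width: 32.1
gripper_force: 0.0
```

Emit:
{"fn": "send_rows", "kwargs": {
  "xyz": [
    [0,-0.04,0],
    [0,-0.08,0],
    [0,-0.12,0],
    [0,-0.16,0],
    [0,-0.2,0],
    [0,-0.24,0],
    [0,-0.28,0],
    [0,-0.32,0]
  ],
  "yaw": [0,0,0,0,0,0,0,0],
  "grip": [0,0,0,0,0.1,0.1,0.1,0.1]
}}

```text
time_s: 10.38
ee_pos: [563.7, 57.1, 150.2]
ee_rot: [180.0, -0.1, 3.5]
force: [1.1, 0.6, 0.5]
gripper_width: 50.5
gripper_force: 0.0
```

Run:
```python
from h import *
s=env.state();print(s['ee_pos'],s['ee_rot'],s['force'])
f=grab("top","top3");g=grab("side","side3")
A=cv2.copyMakeBorder(crop(f,120,155,300,230,4),0,4,0,60,cv2.BORDER_CONSTANT); B=cv2.copyMakeBorder(crop(g,80,200,340,290,3),0,0,0,0,cv2.BORDER_CONSTANT)
cv2.imwrite("pics/c6.png",np.vstack([A,B])[:600])
```

```text
[563.68448997  57.08468959 150.23621069] [ 1.79992877e+02 -6.00410811e-02  3.54145889e+00] [1.07782527 0.59071882 0.54610121]
```

View pics/c6.png

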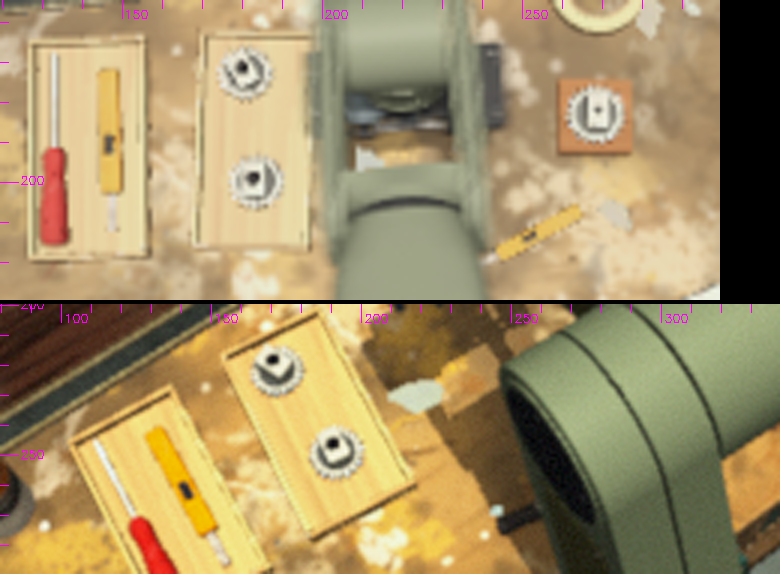

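Emit:
{"fn": "send_rows", "kwargs": {
  "xyz": [
    [0.003,-0.04,0],
    [0.007,-0.08,0],
    [0.01,-0.12,0],
    [0.014,-0.16,0],
    [0.0155,-0.1815,0],
    [0.0155,-0.1815,0],
    [0.0155,-0.1815,-0.02],
    [0.0155,-0.1815,-0.05]
  ],
  "yaw": [-1,-2,-3,-4,-5,-5,-5,-5],
  "grip": [0.1,0.1,0.1,0.1,0.1,0.1,0.1,0.1]
}}

```text
time_s: 11.15
ee_pos: [582.2, -122.4, 102.3]
ee_rot: [179.9, -0.5, -1.5]
force: [0.4, 0.1, -1.2]
gripper_width: 50.1
gripper_force: 0.0
```

Emit:
{"fn": "send_rows", "kwargs": {
  "xyz": [
    [0,0,-0.01],
    [0,0,-0.03],
    [0,0,-0.044],
    [0,0,-0.052],
    [0,0,-0.052],
    [0,0,-0.052]
  ],
  "yaw": [0,0,0,0,0,0],
  "grip": [0.1,0.1,0.1,0.1,0.1,0.1]
}}

```text
time_s: 11.65
ee_pos: [579.8, -122.0, 48.0]
ee_rot: [-180.0, -0.0, -1.4]
force: [0.3, -0.2, 1.0]
gripper_width: 50.2
gripper_force: 0.0
```

Emit:
{"fn": "send_rows", "kwargs": {
  "xyz": [
    [0,0,0],
    [0,0,0],
    [0,0,0],
    [0,0,0],
    [0,0,0],
    [0,0,0],
    [0,0,0]
  ],
  "yaw": [0,0,0,0,0,0,0],
  "grip": [-1,-1,-1,-1,-1,-1,-1],
  "grip_force": 45
}}

```text
time_s: 12.23
ee_pos: [579.8, -122.8, 48.3]
ee_rot: [180.0, -0.1, -1.5]
force: [-1.0, -1.1, 3.7]
gripper_width: 23.9
gripper_force: 45.0
```

Emit:
{"fn": "send_rows", "kwargs": {
  "xyz": [
    [0,0,0.01],
    [0,0,0.03],
    [0,0,0.06],
    [0,0,0.1],
    [0,0,0.125],
    [0,0,0.125]
  ],
  "yaw": [0,0,0,0,0,0],
  "grip": [-1,-1,-1,-1,-1,-1]
}}

```text
time_s: 12.73
ee_pos: [582.7, -123.4, 179.2]
ee_rot: [179.9, -0.7, -1.5]
force: [1.0, 0.3, -0.3]
gripper_width: 23.4
gripper_force: 45.0
```

Emit:
{"fn": "send_rows", "kwargs": {
  "xyz": [
    [-0.014,-0.035,0],
    [-0.028,-0.07,0],
    [-0.042,-0.105,0],
    [-0.056,-0.14,0],
    [-0.07,-0.175,0],
    [-0.088,-0.2155,0],
    [-0.088,-0.2155,0],
    [-0.088,-0.2155,0]
  ],
  "yaw": [-1,-2,-3,-4,-5,-5,-5,-5],
  "grip": [-1,-1,-1,-1,-1,-1,-1,-1]
}}

```text
time_s: 13.4
ee_pos: [489.6, -339.7, 171.3]
ee_rot: [-179.9, 0.1, -6.7]
force: [0.6, 0.1, -1.7]
gripper_width: 23.7
gripper_force: 45.0
```

Run:
```python
from h import *
s=env.state();print(s['ee_pos'],s['ee_rot'],s['force'],s["qpos"])
f=grab("top","top4");g=grab("side","side4")
A=cv2.copyMakeBorder(crop(f,285,160,365,245,7),0,0,0,4,cv2.BORDER_CONSTANT)[:590,:398]; B=crop(g,310,120,390,205,7)[:590,:398]
cv2.imwrite("pics/c7.png",np.hstack([cv2.resize(A,(398,590)),B]))
```

```text
[ 489.56947965 -339.72957126  171.26483004] [-1.79930802e+02  1.41599558e-01 -6.71882101e+00] [ 0.58342755  0.06646905 -1.69711106] [-3.58591497e+01  2.19149006e+01  9.05164395e+01 -9.19845749e-03
  6.77260334e+01  6.08632551e+01]
```

View pics/c7.png

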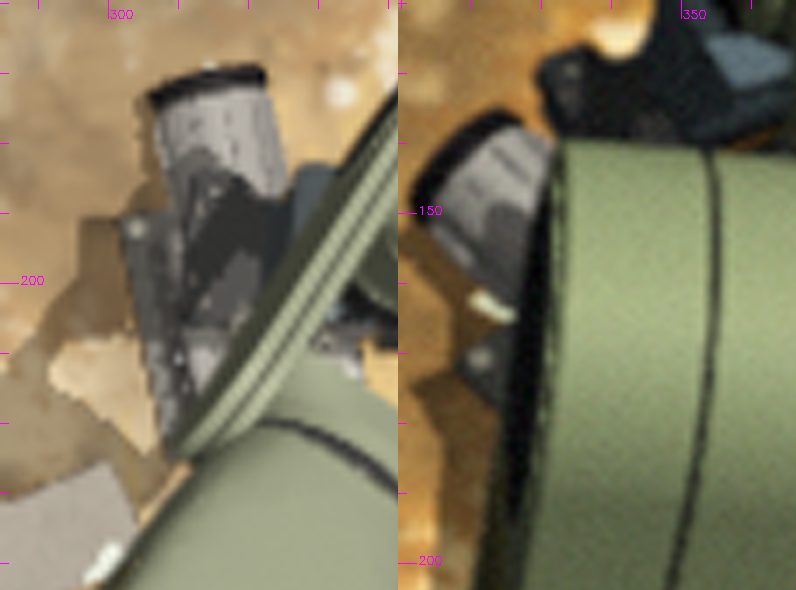

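Emit:
{"fn": "send_rows", "kwargs": {
  "xyz": [
    [0,0,-0.01],
    [0,0,-0.019],
    [0,0,-0.019],
    [0,0,-0.019],
    [0,0,-0.019]
  ],
  "yaw": [0,0,0,0,0],
  "grip": [-1,-1,-1,-1,-1]
}}

```text
time_s: 13.92
ee_pos: [491.7, -337.5, 153.4]
ee_rot: [-180.0, 0.0, -6.4]
force: [-0.2, -0.2, -2.0]
gripper_width: 23.8
gripper_force: 45.0
```

Emit:
{"fn": "send_rows", "kwargs": {
  "xyz": [
    [0,0,-0.002],
    [0,0,-0.004],
    [0,0,-0.006],
    [0,0,-0.008],
    [0,0,-0.008]
  ],
  "yaw": [0,0,0,0,0],
  "grip": [-1,-1,-1,-1,-1]
}}

```text
time_s: 14.33
ee_pos: [491.2, -338.0, 145.2]
ee_rot: [-180.0, 0.0, -6.5]
force: [-0.3, -0.1, -2.4]
gripper_width: 23.6
gripper_force: 45.0
```

Emit:
{"fn": "send_rows", "kwargs": {
  "xyz": [
    [0,0,-0.001],
    [0,0,-0.002],
    [0,0,-0.003],
    [0,0,-0.004],
    [0,0,-0.004],
    [0,0,-0.004]
  ],
  "yaw": [0,0,0,0,0,0],
  "grip": [-1,-1,-1,-1,-1,-1]
}}

```text
time_s: 14.83
ee_pos: [491.4, -338.1, 141.6]
ee_rot: [180.0, 0.0, -6.5]
force: [-0.5, -0.3, -2.3]
gripper_width: 23.8
gripper_force: 45.0
```

Emit:
{"fn": "send_rows", "kwargs": {
  "xyz": [
    [0,0,-0.001],
    [0,0,-0.002],
    [0,0,-0.003],
    [0,0,-0.004],
    [0,0,-0.005],
    [0,0,-0.006],
    [0,0,-0.006],
    [0,0,-0.006]
  ],
  "yaw": [0,0,0,0,0,0,0,0],
  "grip": [-1,-1,-1,-1,-1,-1,-1,-1]
}}

```text
time_s: 15.5
ee_pos: [491.4, -338.1, 135.6]
ee_rot: [180.0, 0.0, -6.5]
force: [-0.5, -0.7, -2.5]
gripper_width: 23.9
gripper_force: 45.0
```

Emit:
{"fn": "send_rows", "kwargs": {
  "xyz": [
    [0,0,-0.0015],
    [0,0,-0.003],
    [0,0,-0.0045],
    [0,0,-0.006],
    [0,0,-0.007],
    [0,0,-0.008],
    [0,0,-0.008],
    [0,0,-0.008]
  ],
  "yaw": [0,0,0,0,0,0,0,0],
  "grip": [-1,-1,-1,-1,-1,-1,-1,-1]
}}

```text
time_s: 16.17
ee_pos: [491.5, -338.2, 128.1]
ee_rot: [180.0, -0.0, -6.5]
force: [-1.1, 1.3, 3.6]
gripper_width: 23.9
gripper_force: 45.0
```

Emit:
{"fn": "send_rows", "kwargs": {
  "xyz": [
    [0,0,-0.001],
    [0,0,-0.002],
    [0,0,-0.003],
    [0,0,-0.004],
    [0,0,-0.0045],
    [0,0,-0.0045],
    [0,0,-0.0045],
    [0,0,-0.0045]
  ],
  "yaw": [0,0,0,0,0,0,0,0],
  "grip": [-1,-1,-1,-1,-1,-1,-1,-1]
}}

```text
time_s: 16.83
ee_pos: [491.6, -338.2, 124.3]
ee_rot: [180.0, -0.0, -6.5]
force: [-2.2, 1.6, 9.9]
gripper_width: 23.7
gripper_force: 45.0
```

Emit:
{"fn": "send_rows", "kwargs": {
  "xyz": [
    [0,0,-0.0005],
    [0,0,-0.001],
    [0,0,-0.001],
    [0,0,-0.001],
    [0,0,-0.001],
    [0,0,-0.001]
  ],
  "yaw": [0,0,0,0,0,0],
  "grip": [-1,-1,-1,-1,-1,-1]
}}

```text
time_s: 17.33
ee_pos: [491.6, -338.2, 124.2]
ee_rot: [180.0, -0.1, -6.5]
force: [-3.6, 1.4, 14.1]
gripper_width: 23.9
gripper_force: 45.0
```

Emit:
{"fn": "send_rows", "kwargs": {
  "xyz": [
    [0,0,-0.0005],
    [0,0,-0.001],
    [0,0,-0.001],
    [0,0,-0.001],
    [0,0,-0.001],
    [0,0,-0.001],
    [0,0,-0.001],
    [0,0,-0.001]
  ],
  "yaw": [0,0,0,0,0,0,0,0],
  "grip": [-1,-1,-1,-1,-1,-1,-1,-1]
}}

```text
time_s: 18.0
ee_pos: [491.6, -338.2, 124.3]
ee_rot: [179.9, -0.1, -6.5]
force: [-5.3, 4.0, 19.7]
gripper_width: 23.8
gripper_force: 45.0
```

Run:
```python
from h import *
s=env.state();print(s['ee_pos'],s['force'],s["qvel"])
if s['force'][2]>13 and s['ee_pos'][2]<124.8: print(env.job_done())
```

```text
[ 491.57739455 -338.22673138  124.25249553] [-5.28524081  3.98626534 19.67404938] [-0.00444172  0.00829058 -0.03803914 -0.0040547   0.01177853  0.10526775]
the job is handed in; nothing more can be done
None
```

The job is handed in at 18.0 s: the worn gear and the large knife lie in their trays (seen in the pictures), and the pinion is meshed, still gripped and pressed down at about 20 N; the arm hid the drive, so I judged it home by height and the hard stop, not by sight.

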